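Set the truing stand's sliding leg to the tape mark and lock it

ROBOT

A 7-joint arm with a two-finger parallel gripper is mounted at the origin on the work surface. World frame = base frame: x ahead of the robot, y to its left, z up, the work surface at z = 0. Lengths are in m, angles in rad, forces in N, time in s.
With the tool pointing down it reaches from about 0.4 to 0.85 m from the base axis. Payload 4.5 kg.
Tool frame: the origin (TCP) lies where the fingers leave the gripper's body, on its centre line; the fingertips stand 64 mm ahead of it and the grasp point (between the pads) lies 45 mm ahead of it; z points along the fingers, y is the line along which they close (so a half turn about z gives the same grasp; the last joint's range is limited). The gripper opens to 88 mm and grips with 3 to 60 N. Pads are 18 mm wide; open, the fingers measure 123 mm over their backs; the gripper's body (75 mm by 187 mm) begins 45 mm behind the grasp point.
Start: joints at [1.382, 0.689, -0.195, 1.565, 0.157, 0.902, -0.215], TCP at [0.138, -0.61, 0.303] pointing down, gripper open.
Joint ranges: [-3.01, 3.01], [-0.46, 2.08], [-1.47, 1.51], [0.13, 2.56], [-1, 4.14], [0.04, 2.09], [-2.66, 2.66]. Speed limits (rad/s): [2.57, 2.57, 3.14, 3.14, 3.14, 3.14, 3.14].

INTERFACE

Orientations are given as a unit quaternion [x, y, z, w].
In Python, from plant import r gives the robot as it stands.
- The arm moves only by the tool play_rows, never from a script. Its arguments are lists of equal length, an entry for each row: "translation": the shift along the tool's x, y, z in m, a list of three; "delta_rot": the turn, a rotation vector about the tool's x, y, z in degrees, a list of three; "grip": the opening, from -1 (shut) to 1 (fully open). In form: {"translation": [[x, y, z], ...], "delta_rot": [[rx, ry, rz], ...], "grip": [grip, ...]}. A call has 1 to 20 rows; each row shifts and turns the commanded pose from where the row before left it, along the tool's axes as they then stand; what a row does not reach is not made up. A row lasts 1/8 s, in which the tool goes at most 62.5 mm and 10.7 degrees, less where a joint would pass 70% of its speed; a pose out of reach is approached as far as the arm can. A call with a gripper value outside its range is refused whole. The fingers move at their own pace and stop on an object; "squeeze" is the grip in N (left out, the last holds). Time passes only in rows, so rows that do not move let the fingers close. It gives the time, the measured TCP pose, the force, the opening and the grip force at its end, in the units of the state.
- r.get_state(): the state, without advancing time (a new reading comes with each control period).
- r.snapshot(name): name is "scene" or "top"; returns the picture (420x560x3 uint8, blue, green, red); there is no depth.
- r.get_calibration(name): a dict with "intrinsics" (3x3 intrinsics, pixels), "eye" and "rotation" of the camera in the world. Camera axes: x right, y up, looking along -z (the intrinsics and any distortion apply to the point x, -y, -z); pixel columns grow to the right and rows downward; lengths in m; the calibration is good to about 2 mm. A picture is of the moment at which its call begins. get_calibration takes no time and is no camera call.
- r.finish_job(): hands the job in; it is judged then, once.
Trained networks look in the newest picture that a camera, given by its name, has taken for a name from the list of things; names that differ only in an ending like _2 or _b are one class to them, and where a whole thing is asked for, a point or a joint stands for the part that bears it (a point fixed in the world has none). Each returns a list of dicts, best first, with "confidence" (0 to 1); they miss things now and then, are a little off and sometimes report something else, mostly with a low value. They report only what shows in the picture. A call takes as long as a camera call.
- r.look_for(camera, target): "point" ([x, y, z] in m, in world coordinates, good to about 4 mm: the middle of the surface that is visible of it).
- r.silhouettes(camera, target): "pixels" (420x560 bool, what is visible of it).
The state is a dict: "clock": time; "q": joint angles; "qd": joint speeds; "joint_torque": joint torques, N m; "tool_pos": TCP position; "eef_rot": TCP orientation; "contact_force": force on the tool from outside, world axes, zero at the start; "moment": the same for the moment, N m; "opening": opening from 0.0 (shut) to 1.0 (fully open); "finger_force": force on a finger pad.
Only numpy, scipy, OpenCV 4.12 (cv2) and the standard library are available. Lean on these libraries where they do the work, as an engineer would, in place of code of your own. Each camera call takes 0.05 s, during which the arm holds its last target. There are 200 camera calls.

TASK

Set the wheel truing stand up for the next wheel: take its sliding leg by the red cam lever, draw the leg outward against its return spring until the tip of the white pointer is on the yellow tape, and keep it there while you swing the lever all the way down flat. Finish still holding the leg at the mark by the lever, lever fully down: do not let go. Leave the other things on the bench alone.

Things in the scene. Friction and masses are not known exactly. Their poses are not given: they have to be found in the camera images.
- stand: Bicycle wheel truing stand fixed to the bench. Origin on the bench under its cross beam; local -x is its front (to the robot). Black beam along local y from +0.11 to -0.165 m, 50 mm wide, top 42 mm above the bench. Two grey plate legs 373 mm tall rise at local x -0.004 to +0.036 m (keep the gripper in front of them): the left (y +0.075 m) is fixed, the right is leg. Base plate 12 mm high.
- leg: Sliding leg: grey carriage 66 x 52 mm on the beam, tall plate, and the red cam lever it carries. Axes as the stand's. It slides only along the stand's y; it starts fully in on its stop, origin at stand y -0.008 m, and can be drawn 95 mm outward (to -y). A spring pulls it back in with 3 N at the stop, 6 N at full travel (friction under 1 N): not held, it slides back.
- pointer (a point): Tip of the white pointer on the outer (-y) side of the sliding leg's carriage, just above the beam's top face. This tip must come to lie on the yellow tape. In the leg's frame it is at y -0.042 m.
- tape: Band of yellow tape, 10 mm wide (along y), stuck round the cross beam: the length mark. Origin on the beam's top face at the middle of the band's width; axes parallel to the stand's. It lies 35 to 75 mm outward of where the pointer starts.
- cam_lever (a joint): Angle of the red cam lever on the leg. 0 = shut, a hard stop: lever level, pointing to the stand's front (local -x). It grows as the lever rises, to 1.15 at most; it starts open at 0.85 to 1.10. It turns about an axis along the stand's y through lever_pivot and stays where it is left; moving it takes 4 to 5 N at the grip.
- lever_pivot (a point): Pivot of the cam lever on the sliding leg, 68 mm above the bench, at leg-frame x -0.024, y 0.
- lever_grip (a point): Middle of the lever's red grip barrel, 22 mm across, 26 mm long, axis along the stand's y, 80 mm from the pivot: in the leg's frame x = -0.024 - 0.080 cos(angle), y = 0, z = 0.068 + 0.080 sin(angle). Pinch its flat ends from above (fingers closing along the stand's y); it turns between the pads, so the gripper can stay upright as the lever swings. 40 mm free on both sides.
- cassette: Bystander: bicycle sprocket cassette lying flat, 100 mm across, 32 mm high, to the right of the stand.
- oil: Bystander: green oil bottle with a red nozzle, 44 mm across, 130 mm tall, to the left of the stand.
- wrench: Bystander: steel wrench 160 mm long lying on the bench in front of the stand's left side.
- grease: Bystander: blue grease tub with white lid, 68 mm across, 50 mm high, right of the stand, nearer the robot.

How it is judged:
On the way:
1. the leg is held with its pointer tip on the tape while the lever is still open (y of pointer in the frame of tape between -0.005 and 0.005 m and contact force between the fingers and leg above 1 N and value of joint cam_lever above 0.4 rad), for 0.2 s.
At the end, for the whole second after the job is handed in: The pointer tip lies on the 10 mm wide tape (within 5 mm of its middle), the cam lever is fully down (within 0.08 rad of its stop), the leg is still, and the gripper's fingers are still holding it (over 1 N on the leg or its lever) (y of pointer in the frame of tape between -0.005 and 0.005 m and contact force between the fingers and leg above 1 N and value of joint cam_lever below 0.08 rad and linear speed of leg below 0.01 m/s); the arm keeps its last pose, push and grip.
It fails at once if the lever is swung towards shut (below 0.4 rad) with the pointer more than 8 mm off the middle of the tape (value of joint cam_lever below 0.4 rad and not (y of pointer in the frame of tape between -0.008 and 0.008 m)).
It fails at once if the cassette is pushed more than 30 mm from its place (distance of cassette from where it was at the start of the episode above 0.03 m).
It fails at once if the oil is pushed more than 30 mm from its place (distance of oil from where it was at the start of the episode above 0.03 m).
It fails at once if the wrench is pushed more than 30 mm from its place (distance of wrench from where it was at the start of the episode above 0.03 m).
It fails at once if the grease is pushed more than 30 mm from its place (distance of grease from where it was at the start of the episode above 0.03 m).
It also fails if it takes over 42 s, if anything falls off the work surface, if the arm or the gripper's body presses on something with over 40 N, if the wrist force passes 120 N, or if a joint passes its speed limit or range.

## Working session

There is one attempt and no reset: what is moved stays moved. The work goes in short steps, Python scripts to look and compute and a tool call to move; the robot and the scene stay as the last step left them, time stands still between calls to the robot, and variables do not carry over. Pictures are saved under pics/ and viewed, at most 10 in all, crops included, and the job is handed in when it is done.

Besides the shell and the picture viewer there is one more tool, called after "Emit:" by a JSON object that holds its "fn" and its "kwargs", one argument or row to a line. play_rows: Moves the arm, as the interface text tells. Its arguments: {"type":"object","properties":{"translation":{"type":"array","items":{"type":"array","items":{"type":"number"}}},"delta_rot":{"type":"array","items":{"type":"array","items":{"type":"number"}}},"grip":{"type":"array","items":{"type":"number"}},"squeeze":{"type":"number"}},"required":["translation","delta_rot","grip"]}

```bash
mkdir -p pics; python3 - <<'E'
from plant import r
import cv2,numpy as np
s=r.get_state();print({k:np.round(s[k],3).tolist() for k in ('clock','tool_pos','eef_rot','contact_force','opening')})
for c in('scene','top'):
    im=r.snapshot(c);cv2.imwrite(f'pics/{c}0.png',im)
    k=r.get_calibration(c);print(c,{a:np.round(b,4).tolist() for a,b in k.items()})
    for t in('stand','leg','pointer','tape','lever_pivot','lever_grip','cassette','oil','wrench','grease'):
        try:
            print(t,[(np.round(d['point'],4).tolist(),round(d['confidence'],2)) for d in r.look_for(c,t)[:2]])
        except Exception as e: print(t,e)
E
```

```text
{'clock': 0.0, 'tool_pos': [0.138, -0.609, 0.302], 'eef_rot': [0.994, 0.111, -0.0, -0.001], 'contact_force': [-0.012, -0.112, -0.038], 'opening': 1.001}
scene {'intrinsics': [[529.441, 0.0, 281.9181], [0.0, 529.441, 205.6143], [0.0, 0.0, 1.0]], 'eye': [0.9616, -0.354, 0.9066], 'rotation': [0.2583, 0.1065, 0.3676, 0.887]}
stand [([0.6531, -0.0655, 0.0424], 0.57)]
leg [([0.6401, -0.0662, 0.1525], 0.6)]
pointer [([0.6349, -0.0704, 0.1528], 0.78)]
tape [([0.651, -0.1484, 0.0473], 0.67)]
lever_pivot [([0.6378, -0.067, 0.1479], 0.8)]
lever_grip [([0.5806, -0.0799, 0.1128], 0.82)]
cassette [([0.7015, -0.3358, 0.0218], 0.69)]
oil []
wrench [([0.4514, 0.0605, 0.0067], 0.9), ([0.7024, -0.3311, 0.0203], 0.65)]
grease [([0.5601, -0.3457, 0.0504], 0.93), ([0.6362, -0.0649, 0.1497], 0.59)]
top {'intrinsics': [[434.5523, 0.0, 275.0591], [0.0, 434.5523, 211.0739], [0.0, 0.0, 1.0]], 'eye': [0.3276, 0.0477, 1.1168], 'rotation': [-0.082, 0.0851, 0.7183, -0.6856]}
stand [([0.6357, -0.0569, 0.0411], 0.59)]
leg [([0.6258, -0.0576, 0.1398], 0.6)]
pointer [([0.6251, -0.0582, 0.1413], 0.83)]
tape []
lever_pivot [([0.6231, -0.0613, 0.1384], 0.74)]
lever_grip [([0.5701, -0.0736, 0.1346], 0.77), ([0.6234, -0.0603, 0.1416], 0.23)]
cassette [([0.6916, -0.3262, 0.0171], 0.67), ([0.5714, -0.0738, 0.1341], 0.58)]
oil [([0.5437, -0.3404, 0.05], 0.66)]
wrench [([0.441, 0.0986, 0.0047], 0.88)]
grease [([0.5455, -0.3381, 0.0498], 0.95), ([0.692, -0.328, 0.0171], 0.4)]
```

```bash
python3 - <<'E'
import cv2
a=cv2.imread('pics/scene0.png');cv2.imwrite('pics/scene0b.png',cv2.resize(a,(800,600),interpolation=cv2.INTER_CUBIC))
a=cv2.imread('pics/top0.png');cv2.imwrite('pics/top0b.png',cv2.resize(a,(800,600),interpolation=cv2.INTER_CUBIC))
E
```

```text
(no output)
```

View pics/scene0b.png

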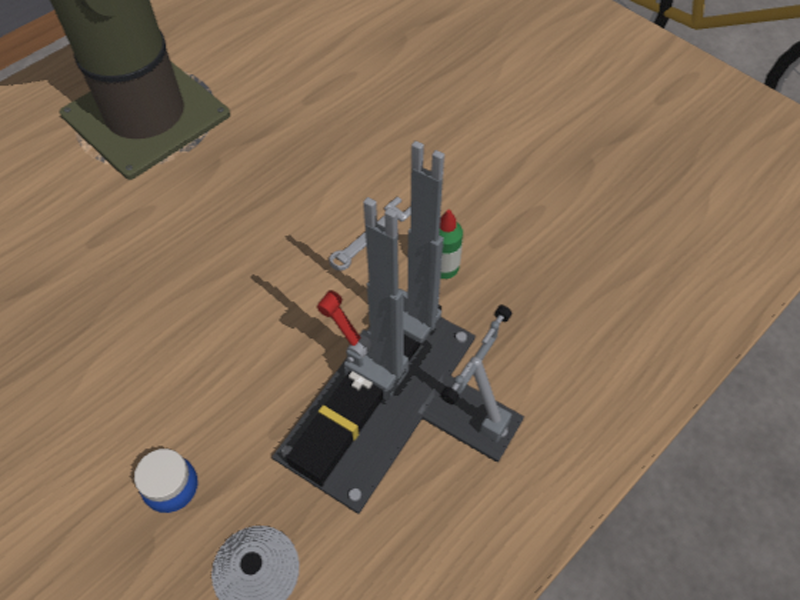

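View pics/top0b.png

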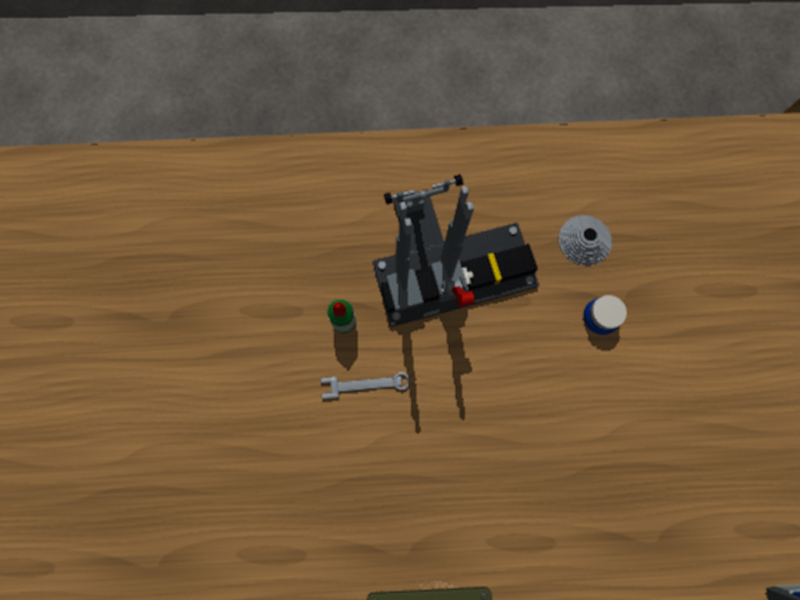

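The scene view shows the lever grip at (330,300), the white pointer at (358,381) and the tape at (338,422). The top view shows them at (463,296), (467,276) and (494,268), all in 800x600 pixels. Next I zoom in and segment.

```bash
cat > h.py <<'E'
from plant import r
import numpy as np,cv2
from scipy.spatial.transform import Rotation as R
class Cam:
    def __init__(s,c):
        k=r.get_calibration(c);s.K=np.array(k['intrinsics']);s.e=np.array(k['eye']);q=np.array(k['rotation'])
        s.R=R.from_quat(q).as_matrix() if q.size==4 else q
    def proj(s,P):
        p=(np.atleast_2d(P)-s.e)@s.R*[1,-1,-1];u=p@s.K.T;return u[:,:2]/u[:,2:]
    def plane(s,uv,z):
        uv=np.atleast_2d(uv);d=(np.c_[uv,np.ones(len(uv))]@np.linalg.inv(s.K).T*[1,-1,-1])@s.R.T
        return s.e+d*((z-s.e[2])/d[:,2])[:,None]
def masks(im):
    h=cv2.cvtColor(im,cv2.COLOR_BGR2HSV);H,S,V=cv2.split(h)
    return dict(yellow=(abs(H.astype(int)-26)<6)&(S>170)&(V>120), red=((H<6)|(H>174))&(S>170)&(V>60), white=(S<40)&(V>190))
E
python3 - <<'E'
from h import *
W={'scene':(210,190,300,340),'top':(255,145,385,230)}
for c,(x0,y0,x1,y1) in W.items():
    im=cv2.imread(f'pics/{c}0.png');C=Cam(c)
    for n,m in masks(im).items():
        k=np.zeros_like(m);k[y0:y1,x0:x1]=m[y0:y1,x0:x1]
        nb,l,st,ce=cv2.connectedComponentsWithStats(k.astype(np.uint8))
        for i in range(1,nb):
            if st[i,4]<8: continue
            pts=np.argwhere(l==i)[:,::-1].astype(np.float32);w=C.plane(pts,.043)
            u,s,v=np.linalg.svd(w[:,:2]-w[:,:2].mean(0),full_matrices=False)
            print(c,n,st[i].tolist(),ce[i].round(1),'world@.043',w.mean(0).round(4),'ext',(np.ptp(u*s,axis=0)).round(4),'ang',np.degrees(np.arctan2(v[0,1],v[0,0])).round(1))
    cr=im[y0:y1,x0:x1];f=min(800/cr.shape[1],600/cr.shape[0]);cv2.imwrite(f'pics/{c}z.png',cv2.resize(cr,None,fx=f,fy=f,interpolation=cv2.INTER_CUBIC));print(c,f)
E
```

```text
scene red [223, 204, 29, 37, 370] [236.1 220.4] world@.043 [ 0.5357 -0.0503  0.043 ] ext [0.0873 0.0321] ang -13.6
scene white [249, 264, 6, 5, 23] [251.6 265.7] world@.043 [ 0.6262 -0.0946  0.043 ] ext [0.011  0.0085] ang 13.0
scene 4.0
top yellow [342, 177, 9, 19, 72] [345.9 186. ] world@.043 [ 0.6445 -0.1485  0.043 ] ext [0.0503 0.0091] ang -166.9
top red [318, 201, 14, 13, 109] [325.2 207.2] world@.043 [ 0.5908 -0.0912  0.043 ] ext [0.0417 0.0303] ang -133.8
top 6.153846153846154
```

View pics/scenez.png

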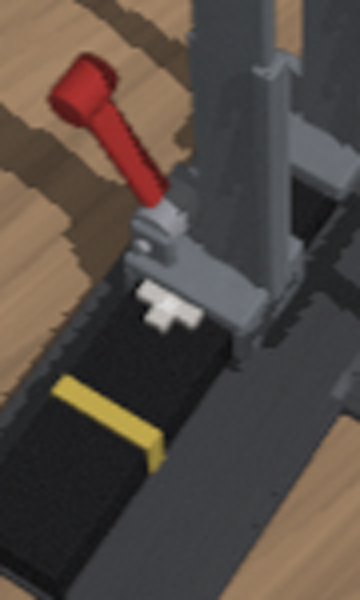

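View pics/topz.png

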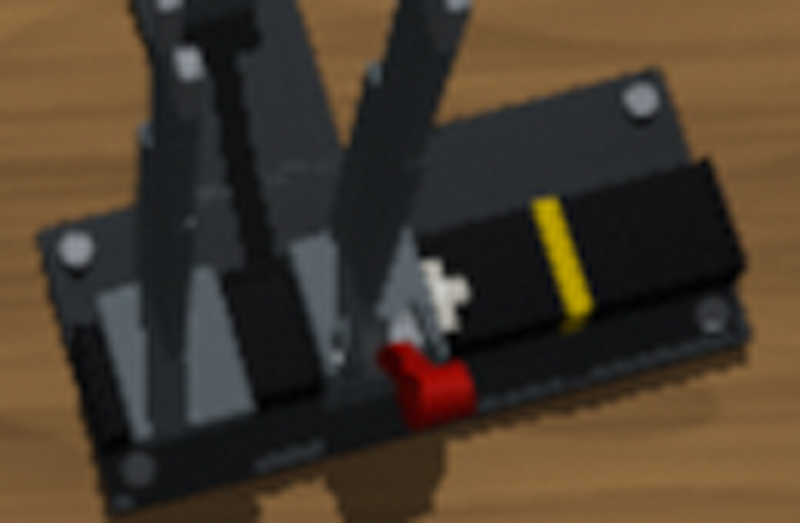

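The crops are clear. In the scene crop the tape's top-face corners are (65,377), (53,392), (163,432) and (150,447), with the pointer tip at about (157,327) and the grip at (83,90). In the top crop the tape corners are (533,200), (557,196), (570,305) and (593,300), with the beam end corners at (708,160) and (745,262), the pointer tip at (469,290) and the grip at (440,393).

```bash
python3 - <<'E'
from h import *
from scipy.optimize import least_squares
S=Cam('scene');T=Cam('top')
tape=lambda t:[[-.025,t+.005,.042],[-.025,t-.005,.042],[.025,t+.005,.042],[.025,t-.005,.042]]
def model(p):
    x,y,yaw,t,a,l=p[:6]
    g=[[-.024-.08*np.cos(a),l,.068+.08*np.sin(a)]]
    ptr=[[p[6],l-.042,.044]]
    M=R.from_euler('z',yaw).as_matrix()
    W=lambda P:np.array(P)@M.T+[x,y,0]
    return S.proj(W(tape(t)+ptr+g)),T.proj(W(np.array(tape(t))[[2,3,0,1]].tolist()+ptr+g+[[.025,-.165,.042],[-.025,-.165,.042]]))
oS=np.array([[65,377],[53,392],[163,432],[150,447],[157,327],[83,90]])/4+[210,190]-.375
oT=(np.array([[533,200],[557,196],[570,305],[593,300],[469,290],[440,393],[708,160],[745,262]])+.5)/6.1538+[255,145]-.5
def res(p):
    a,b=model(p);return np.r_[(a-oS).ravel(),(b-oT).ravel(),(p[5]+.008)/.001]
f=least_squares(res,[.64,-.06,.22,-.1,1,-.008,0],loss='soft_l1')
print(f.x.round(4),np.degrees(f.x[2]));print(res(f.x).round(1))
x,y,yaw,t,a,l=f.x[:6];M=R.from_euler('z',yaw).as_matrix()
W=lambda P:M@P+[x,y,0]
print('grip',W([-.024-.08*np.cos(a),l,.068+.08*np.sin(a)]).round(4),'tape',W([0,t,.042]).round(4),'draw',t-(l-.042),'ydir',M[:,1])
np.save('fit.npy',f.x)
for c,C,o in(('S',S,oS[:4]),('T',T,oT[:4])): print(c,C.plane(o.mean(0),.042).round(4))
E
```

```text
[ 0.6237 -0.058   0.2328 -0.0935  1.0622 -0.0077 -0.0041] 13.337415666833316
[ 0.5 -0.2  0.3  0.5 -0.4 -0.  -0.3  0.8 -0.5  0.5 -0.   0.4 -0.1  0.4
 -0.3 -0.  -0.1  1.2 -0.1  0.9 -0.4 -0.2 -0.3  0.1 -0.6 -0.9 -0.3  0.3
  0.3]
grip [ 0.5643 -0.08    0.1379] tape [ 0.6453 -0.149   0.042 ] draw -0.04379945744750385 ydir [-0.2306852   0.97302844  0.        ]
S [[ 0.6451 -0.1487  0.042 ]]
T [[ 0.6468 -0.1495  0.042 ]]
```

Emit:
{"fn": "play_rows", "kwargs": {
  "translation": [
    [0, 0, 0],
    [0.015, -0.012, 0],
    [0.033, -0.027, 0],
    [0.033, -0.027, 0],
    [0.033, -0.027, 0],
    [0.033, -0.027, 0],
    [0.033, -0.027, 0],
    [0.033, -0.027, 0],
    [0.033, -0.027, 0],
    [0.033, -0.027, 0],
    [0.033, -0.027, 0],
    [0.033, -0.027, 0],
    [0.033, -0.027, 0],
    [0.033, -0.027, 0],
    [0.033, -0.027, 0],
    [0.033, -0.027, 0],
    [0.033, -0.026, 0],
    [0.015, 0, 0],
    [0, 0, 0]
  ],
  "delta_rot": [
    [0, 0, -0.57],
    [0, 0, 0],
    [0, 0, 0],
    [0, 0, 0],
    [0, 0, 0],
    [0, 0, 0],
    [0, 0, 0],
    [0, 0, 0],
    [0, 0, 0],
    [0, 0, 0],
    [0, 0, 0],
    [0, 0, 0],
    [0, 0, 0],
    [0, 0, 0],
    [0, 0, 0],
    [0, 0, 0],
    [0, 0, 0],
    [0, 0, 0],
    [0, 0, 0]
  ],
  "grip": [1, 1, 1, 1, 1, 1, 1, 1, 1, 1, 1, 1, 1, 1, 1, 1, 1, 1, 1],
  "squeeze": 30
}}

```text
clock: 3.48
tool_pos: [0.5538, -0.0829, 0.3026]
eef_rot: [0.993, 0.117, 0.0, -0.0]
contact_force: [0.1, -0.1, -0.4]
opening: 0.998
finger_force: 0.0
```

Emit:
{"fn": "play_rows", "kwargs": {
  "translation": [
    [0.011, 0, 0.01],
    [0, 0, 0.02],
    [0, 0, 0.02],
    [0, 0, 0.02],
    [0, 0, 0.02],
    [0, 0, 0.015],
    [0, 0, 0.01],
    [0, 0, 0.005],
    [0, 0, 0]
  ],
  "delta_rot": [
    [0, 0, 0],
    [0, 0, 0],
    [0, 0, 0],
    [0, 0, 0],
    [0, 0, 0],
    [0, 0, 0],
    [0, 0, 0],
    [0, 0, 0],
    [0, 0, 0]
  ],
  "grip": [1, 1, 1, 1, 1, 1, 1, 1, 1]
}}

```text
clock: 4.6
tool_pos: [0.5638, -0.0812, 0.1827]
eef_rot: [0.993, 0.116, 0.0, 0.0]
contact_force: [-0.1, 0.4, -0.3]
opening: 1.003
finger_force: 0.0
```

```bash
python3 - <<'E'
from h import *
im=r.snapshot('scene');cv2.imwrite('pics/s1.png',cv2.resize(im[150:340,150:350],(632,600),interpolation=cv2.INTER_CUBIC))
E
```

```text
(no output)
```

View pics/s1.png

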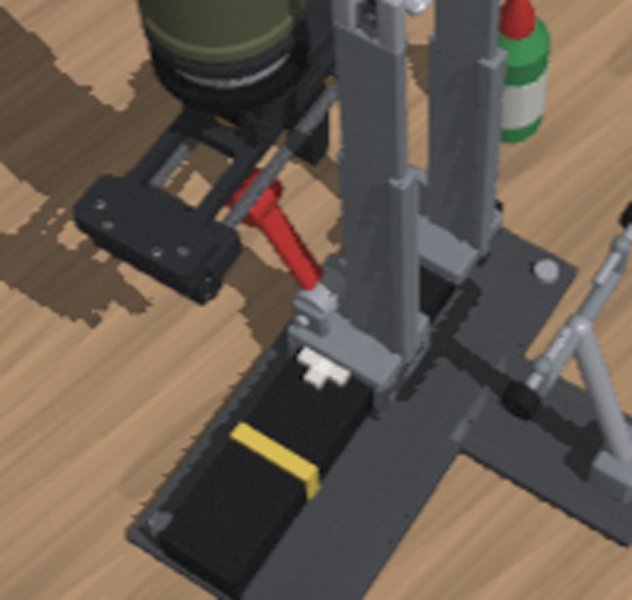

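The fingers straddle the red grip at (258,195), centred on it, with clearance to the leg plate. I'll close now.

Emit:
{"fn": "play_rows", "kwargs": {
  "translation": [
    [0, 0, 0],
    [0, 0, 0],
    [0, 0, 0],
    [0, 0, 0],
    [0, 0, 0],
    [0, 0, 0],
    [0, 0, 0],
    [0, 0, 0]
  ],
  "delta_rot": [
    [0, 0, 0],
    [0, 0, 0],
    [0, 0, 0],
    [0, 0, 0],
    [0, 0, 0],
    [0, 0, 0],
    [0, 0, 0],
    [0, 0, 0]
  ],
  "grip": [-1, -1, -1, -1, -1, -1, -1, -1],
  "squeeze": 30
}}

```text
clock: 5.65
tool_pos: [0.5635, -0.0803, 0.1827]
eef_rot: [0.993, 0.116, -0.0, -0.001]
contact_force: [-0.8, 3.9, 2.0]
opening: 0.292
finger_force: 30.0
```

Emit:
{"fn": "play_rows", "kwargs": {
  "translation": [
    [0, 0.003, 0],
    [0, 0.006, 0],
    [0, 0.006, 0],
    [0, 0.006, 0],
    [0, 0.006, 0],
    [0, 0.006, 0],
    [0, 0.006, 0],
    [0, 0.004, 0],
    [0, 0, 0],
    [0, 0, 0]
  ],
  "delta_rot": [
    [0, 0, 0],
    [0, 0, 0],
    [0, 0, 0],
    [0, 0, 0],
    [0, 0, 0],
    [0, 0, 0],
    [0, 0, 0],
    [0, 0, 0],
    [0, 0, 0],
    [0, 0, 0]
  ],
  "grip": [-1, -1, -1, -1, -1, -1, -1, -1, -1, -1]
}}

```text
clock: 6.9
tool_pos: [0.5734, -0.1234, 0.1827]
eef_rot: [0.993, 0.116, -0.0, 0.0]
contact_force: [-3.0, 2.4, 2.5]
opening: 0.289
finger_force: 30.0
```

```bash
python3 - <<'E'
from h import *
im=r.snapshot('scene');cv2.imwrite('pics/s2raw.png',im);cv2.imwrite('pics/s2.png',cv2.resize(im[230:330,190:290],(600,600),interpolation=cv2.INTER_CUBIC))
im=r.snapshot('top');cv2.imwrite('pics/t2raw.png',im);cv2.imwrite('pics/t2.png',cv2.resize(im[150:225,300:400],(800,600),interpolation=cv2.INTER_CUBIC))
E
```

```text
(no output)
```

View pics/s2.png

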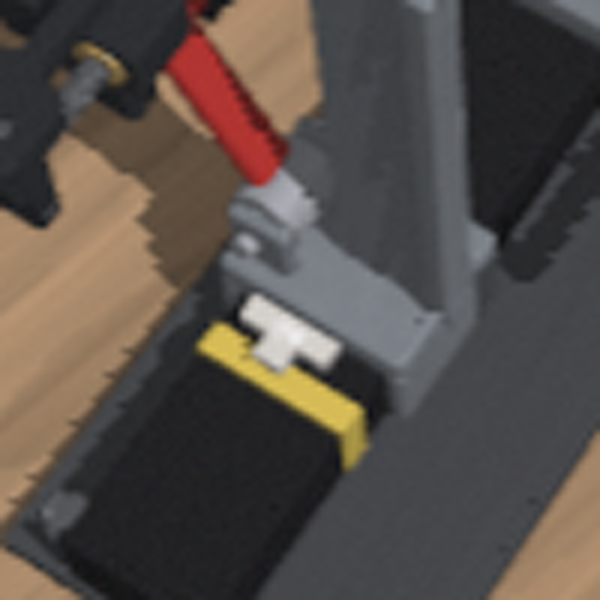

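View pics/t2.png

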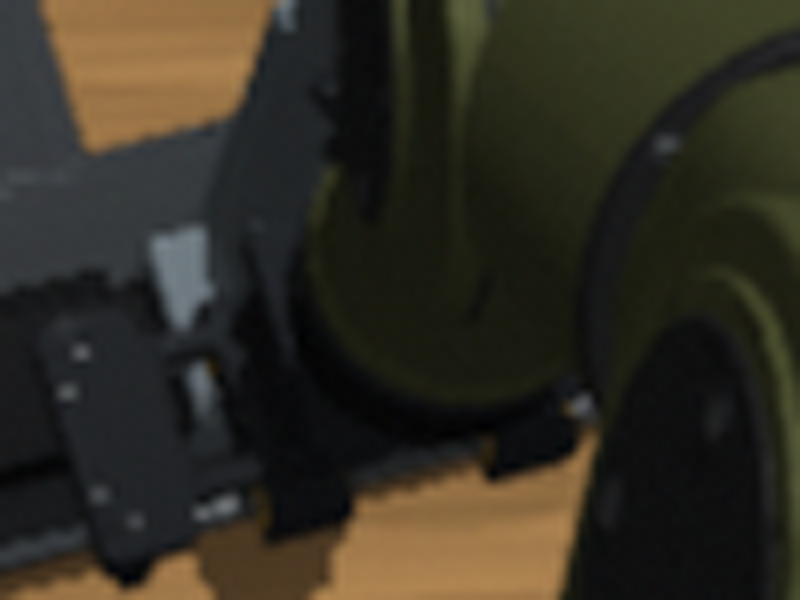

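The tip at (269,368) is on the tape, slightly inward of mid-width by about 0.5–1 mm. I'll nudge it 0.5 mm outward and swing the lever to about 0.56 rad, then check.

Emit:
{"fn": "play_rows", "kwargs": {
  "translation": [
    [0, 0.0005, 0],
    [0, 0, 0],
    [-0.0034, 0, 0.0021],
    [-0.0034, 0, 0.0022],
    [-0.0032, 0, 0.0024],
    [-0.0031, 0, 0.0025],
    [-0.003, 0, 0.0027],
    [-0.0028, 0, 0.0028],
    [-0.0027, 0, 0.003],
    [-0.0025, 0, 0.0031],
    [-0.0024, 0, 0.0032],
    [-0.0022, 0, 0.0033],
    [0, 0, 0],
    [0, 0, 0]
  ],
  "delta_rot": [
    [0, 0, 0],
    [0, 0, 0],
    [0, 0, 0],
    [0, 0, 0],
    [0, 0, 0],
    [0, 0, 0],
    [0, 0, 0],
    [0, 0, 0],
    [0, 0, 0],
    [0, 0, 0],
    [0, 0, 0],
    [0, 0, 0],
    [0, 0, 0],
    [0, 0, 0]
  ],
  "grip": [-1, -1, -1, -1, -1, -1, -1, -1, -1, -1, -1, -1, -1, -1]
}}

```text
clock: 8.75
tool_pos: [0.5482, -0.1294, 0.1562]
eef_rot: [0.993, 0.117, 0.003, 0.0]
contact_force: [1.7, 5.8, 5.4]
opening: 0.288
finger_force: 30.0
```

```bash
python3 - <<'E'
from h import *
im=r.snapshot('scene');cv2.imwrite('pics/s3raw.png',im);cv2.imwrite('pics/s3.png',cv2.resize(im[230:330,190:290],(600,600),interpolation=cv2.INTER_CUBIC))
E
```

```text
(no output)
```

View pics/s3.png

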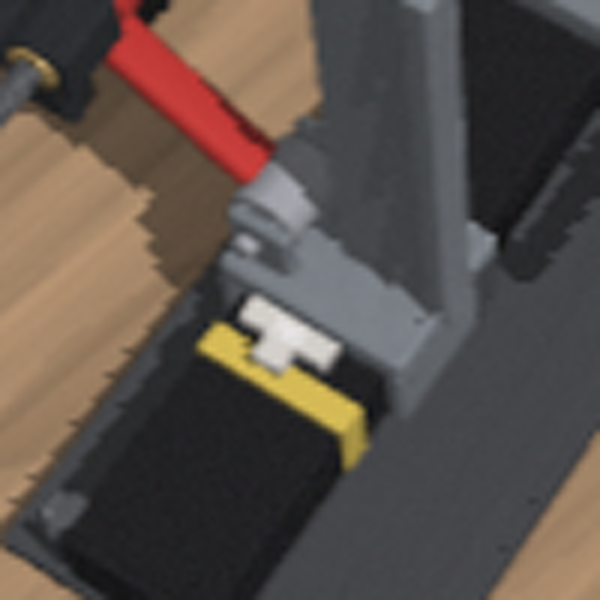

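The tip at (268,369) is still at the tape's mid-width, so I'll continue to shut.

Emit:
{"fn": "play_rows", "kwargs": {
  "translation": [
    [-0.002, 0, 0.0035],
    [-0.0019, 0, 0.0035],
    [-0.0017, 0, 0.0036],
    [-0.0015, 0, 0.0037],
    [-0.0013, 0, 0.0038],
    [-0.0011, 0, 0.0038],
    [-0.0009, 0, 0.0039],
    [-0.0008, 0, 0.0039],
    [-0.0005, 0, 0.0039],
    [-0.0004, 0, 0.004],
    [-0.0002, 0, 0.0024],
    [0, 0, 0.0024],
    [0, 0, 0.0015],
    [0, 0, 0.001],
    [0, 0, 0],
    [0, 0, 0]
  ],
  "delta_rot": [
    [0, 0, 0],
    [0, 0, 0],
    [0, 0, 0],
    [0, 0, 0],
    [0, 0, 0],
    [0, 0, 0],
    [0, 0, 0],
    [0, 0, 0],
    [0, 0, 0],
    [0, 0, 0],
    [0, 0, 0],
    [0, 0, 0],
    [0, 0, 0],
    [0, 0, 0],
    [0, 0, 0],
    [0, 0, 0]
  ],
  "grip": [-1, -1, -1, -1, -1, -1, -1, -1, -1, -1, -1, -1, -1, -1, -1, -1]
}}

```text
clock: 10.8
tool_pos: [0.5362, -0.1322, 0.1112]
eef_rot: [0.993, 0.117, 0.003, 0.0]
contact_force: [2.0, 4.9, 4.8]
opening: 0.288
finger_force: 30.0
```

```bash
python3 - <<'E'
from h import *
im=r.snapshot('scene');cv2.imwrite('pics/s4raw.png',im);cv2.imwrite('pics/s4.png',cv2.resize(im[210:330,170:290],(600,600),interpolation=cv2.INTER_CUBIC))
E
```

```text
(no output)
```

View pics/s4.png

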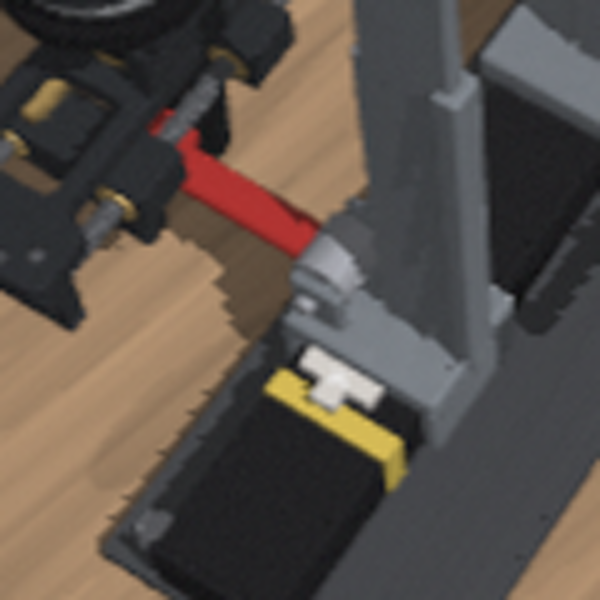

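The tip (327,405) is on the tape. The force hasn't risen yet, so I'll press further down until the hard stop shows.

Emit:
{"fn": "play_rows", "kwargs": {
  "translation": [
    [0, 0, 0.0015],
    [0, 0, 0.0015],
    [0, 0, 0],
    [0, 0, 0]
  ],
  "delta_rot": [
    [0, 0, 0],
    [0, 0, 0],
    [0, 0, 0],
    [0, 0, 0]
  ],
  "grip": [-1, -1, -1, -1]
}}

```text
clock: 11.35
tool_pos: [0.5363, -0.1325, 0.1088]
eef_rot: [0.993, 0.117, 0.003, 0.0]
contact_force: [1.2, 5.4, 9.7]
opening: 0.287
finger_force: 30.0
```

Emit:
{"fn": "play_rows", "kwargs": {
  "translation": [
    [0, 0, 0.0015],
    [0, 0, 0.0015],
    [0, 0, 0],
    [0, 0, 0]
  ],
  "delta_rot": [
    [0, 0, 0],
    [0, 0, 0],
    [0, 0, 0],
    [0, 0, 0]
  ],
  "grip": [-1, -1, -1, -1]
}}

```text
clock: 11.85
tool_pos: [0.5366, -0.1333, 0.1077]
eef_rot: [0.993, 0.116, 0.004, 0.001]
contact_force: [-2.2, 4.7, 27.2]
opening: 0.286
finger_force: 30.0
```

```bash
python3 - <<'E'
from h import *
im=r.snapshot('scene');cv2.imwrite('pics/s5.png',cv2.resize(im[210:330,170:290],(600,600),interpolation=cv2.INTER_CUBIC))
s=r.get_state();print(s['tool_pos'],s['contact_force'])
E
```

```text
[ 0.53653463 -0.13329782  0.10762304] [-2.24752451  4.50717273 27.07473618]
```

View pics/s5.png

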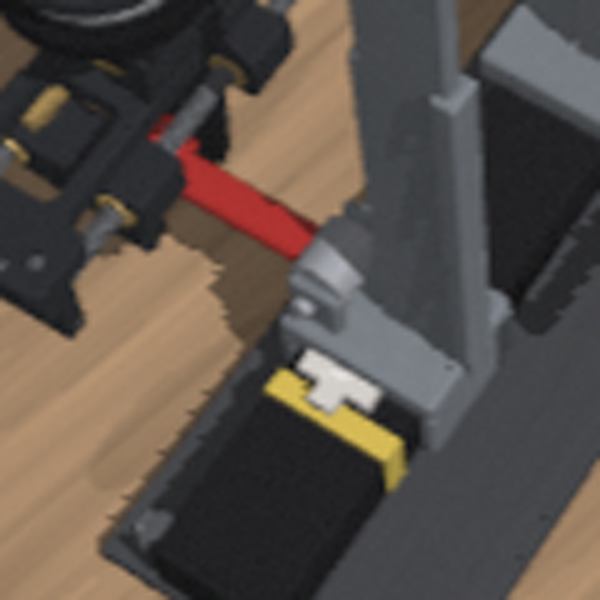

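The force rose to 27 N, so the lever is on its hard stop. The tip at (325,408) is at the middle of the tape's width. Handing in.

```bash
python3 -c "
from plant import r
print(r.finish_job())"
```

```text
the job is handed in; nothing more can be done
None
```

I handed the job in at about 12 s with the gripper still holding the lever: the pointer tip was at mid-tape in the last picture and the lever was pressed down on its stop (about 27 N at the wrist). I didn't touch the other things on the bench, and the hand-in returned no verdict.

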